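# Snug the holder's keeper up to the decanter

### The job

The decanter is loose in its holder on the marble shelf. Lift the holder's sliding keeper out of its notch, bring it up to the decanter and leave it dropped fully home in the closest notch to the decanter that it will go into, so that the decanter has no room to wander. Do not shove or tip the decanter, and leave the tumbler and the other things where they are.

Things in the scene. Friction and masses are not known exactly. Their poses are not given: they have to be found in the camera images.
- holder: Steel decanter holder, fixed to the shelf: a flat tray 190 mm deep (its x) and 570 mm long (its y), floor 5 mm up. Origin: centre of its underside. Its -x side is the front and looks away from the robot (roughly world +x). A notched rail runs along the front, a plain round rod along the back (70 mm up); the sliding keeper bridges the two.
- rail (a point): Top of the front rail at its middle notch, 64 mm above the shelf; axes are the holder's. The rail is 5 mm thick and stands along the holder's y, 85 mm from its origin towards its -x. Its top edge has 13 straight-sided notches, 11 mm wide, 8 mm deep, 16 mm apart (0, +-16 .. +-96 mm from here along y).
- keeper_mid (a point): Top of the keeper, mid-way between rail and rod: a steel bridge plate 96 mm wide (too wide to grasp), 215 mm deep, 4 mm thick, its side skirts faced with black rubber bumpers 48 mm to either side of its middle (along y). It tips up about the rod (up to 0.35 rad) and slides along it, with a drag under 1 N once lifted, 100 mm either way; let go, it falls down by its weight.
- lip (a point): Middle of the keeper's rolled front edge (7 mm thick), at its underside, 66 mm above the shelf when down; axes are the holder's then. This is the finger lip, which stands out 44 mm in front of the rail. The tray's front edge is 36 mm behind the lip's edge; before that nothing is underneath down to the shelf. Lifting it here takes about 3 N.
- ribs (a point): Middle between the two ribs that hang under the finger lip, square to the rail: each 4 mm thick, 30 mm deep, from 3 to 37 mm behind the lip's edge. Their inner faces are 30 mm to either side of this point along the holder's y. A fingertip hooked under the lip between them can push the keeper sideways either way.
- pin (a point): Lowest point of the round steel pin, 8 mm across, under the keeper, 46 mm behind the lip's edge. Starts in the middle notch. Down home in a notch it is about 7.5 mm below the rail's top and holds the keeper, with some 1.5 mm of play either way; between notches it rests on the rail (lip 10 mm higher), or part-way on a notch's corner if the decanter stops it just short.
- decanter_mid (a point): Ship's decanter, clear glass, 200 mm tall, about 0.9 kg, loose, upright in the holder on one side of the keeper (either). Point on its axis, 100 mm above its foot. Widest low down: 130 mm across from 10 to 52 mm above its foot, so it touches the keeper's bumper when the two middles are 113 mm apart along the holder's y.
- tumbler_mid (a point): a plain glass tumbler, 82 mm across and 90 mm tall, standing in the holder on the other side of the keeper; point at its centre. To be left alone
- stack_mid (a point): three plain glass tumblers stacked, 82 mm across, 190 mm tall, standing on the shelf; point at the centre. To be left alone
- tray_mid (a point): black plastic stopper tray, 150 x 100 x 18 mm, with two stoppers in it, on the shelf; point at the centre. To be left alone
- stirrer_mid (a point): stainless cocktail stirrer, 255 mm long, lying on the shelf; point at the centre. To be left alone

How it is judged:
By the outcome, as a careful person would: the job done as asked, in the order asked, and still so for the second after the job is handed in, with the robot touching nothing.
It also fails if it takes over 61 s, if anything falls off the work surface, if the arm or the gripper's body presses on something with over 40 N, if the wrist force passes 120 N, or if a joint passes its speed limit or range.

### The arm

A 6-joint arm with a two-finger parallel gripper is mounted at the origin on the work surface. World frame = base frame: x ahead of the robot, y to its left, z up, the work surface at z = 0. Lengths are in m, angles in rad, forces in N, time in s.
With the tool pointing down it reaches from about 0.35 to 0.975 m from the base axis. Payload 4.9 kg.
Tool frame: the origin (TCP) lies at the very end of the fingers, on their centre line; the grasp point (between the pads) lies 19 mm behind it; z points along the fingers, y is the line along which they close (so a half turn about z gives the same grasp; the last joint's range is limited). The gripper opens to 85 mm and grips with 20 to 120 N. Pads are 22 mm wide; open, the fingers measure 114 mm over their backs; the gripper's body (76 mm by 85 mm) begins 54 mm behind the grasp point. The pads swing forward as they close: fully open they stand 13 mm farther back than shut.
Start: joints at [-1.357, 0.053, 1.613, -0, 1.476, -0.119], TCP at [0.204, -0.591, 0.207] pointing down, gripper open.
Joint ranges: [-3.01, 3.01], [-1.01, 2.22], [0.06, 2.58], [-1.02, 4.17], [0.09, 2.62], [-3.14, 3.14]. Speed limits (rad/s): [2.57, 2.57, 3.14, 3.14, 3.14, 3.14].

### API

Orientations are given as a rotation vector (axis times angle).
In Python, from station import ctrl gives the robot as it stands.
- The arm moves only by the shell command python3 -m crank 'ROWS' [OPENING] [FORCE]. ROWS is text: rows parted by semicolons, each of 4 numbers parted by spaces: the shift along the world's x, y, z in units of 0.5 m (1.0 is 0.5 m), then the turn about the world's z in units of 90 degrees (1.0 is 90 degrees). In form: x y z turn; .... A call has exactly 5 rows; each row shifts and turns the commanded pose from where the row before left it; what a row does not reach is not made up. A row lasts 1/12 s, in which the tool goes at most 41.7 mm and 7.16 degrees, less where a joint would pass 70% of its speed; a pose out of reach is approached as far as the arm can. A call with a number of a shift or a turn outside -1 to 1 is refused whole. A call with a gripper value outside its range is refused whole. OPENING is the opening in per cent of the stroke, from 0 (shut) to 100 (fully open), set as the call begins (- or left out, the last holds). The fingers move at their own pace and stop on an object; FORCE is the grip in N (left out, the last holds). Time passes only in rows, so rows that do not move let the fingers close, or fill a call up. It gives the time, the measured TCP pose, the force, the opening and the grip force at its end, in the units of the state.
- ctrl.get_obs(): the state, without advancing time (a new reading comes with each control period).
- ctrl.get_image(name): name is "side" or "top" or "wrist"; returns (picture, depth): 480x640x3 uint8, red, green, blue; 480x640 float32, m along the optical axis (not along the pixel's ray), 0 where there is no reading.
- ctrl.get_calibration(name): a dict with "fx", "fy", "cx", "cy" (pixels), "extrinsics" (4x4, takes a point from world to camera coordinates). Camera axes: x right, y down, z forward; pixel columns grow to the right and rows downward; lengths in m; the calibration is good to about 2 mm. A picture is of the moment at which its call begins: read the wrist's pose just before it. get_calibration takes no time and is no camera call; for the wrist camera it gives the pose at the moment of the call.
- ctrl.finish_job(): hands the job in; it is judged then, once.
The state is a dict: "t": time; "q": joint angles; "dq": joint speeds; "effort": joint torques, N m; "tool_pos": TCP position; "tool_rot": TCP orientation; "contact_force": force on the tool from outside, world axes, zero at the start; "wrist_torque": the same for the moment, N m; "opening": finger opening in m; "grip_force": force on a finger pad.
Only numpy, scipy, OpenCV 4.12 (cv2) and the standard library are available. Lean on these libraries where they do the work, as an engineer would, in place of code of your own. Each camera call takes 0.05 s, during which the arm holds its last target. There are 200 camera calls.

## Working session

There is one attempt and no reset: what is moved stays moved. The work goes in short steps, Python scripts to look and compute and a shell command to move; the robot and the scene stay as the last step left them, time stands still between calls to the robot, and variables do not carry over. Pictures are saved under pics/ and viewed, at most 10 in all, crops included, and the job is handed in when it is done.

```bash
mkdir -p pics; ls
python3 - <<'E'
from station import ctrl
import cv2,numpy as np
o=ctrl.get_obs();print(o['t'],o['tool_pos'],o['tool_rot'],o['opening'])
for n in("side","top"):
    im,d=ctrl.get_image(n);c=ctrl.get_calibration(n);np.savez(f"{n}.npz",im=im,d=d,K=np.array([c['fx'],c['fy'],c['cx'],c['cy']]),E=c['extrinsics'])
    cv2.imwrite(f"pics/{n}1.png",im[:,:,::-1]);print(n,np.round(c['extrinsics'],3).tolist())
E
```

```text
pics
0.0 [ 0.20404161 -0.59002652  0.20528607] [-3.09617239e+00 -5.19998236e-01  1.55922571e-04] 0.08539646659124879
side [[-0.691, -0.723, 0.021, 0.305], [-0.406, 0.364, -0.838, 0.299], [0.598, -0.587, -0.545, 1.01], [0.0, 0.0, 0.0, 1.0]]
top [[-0.029, -1.0, -0.005, -0.022], [-0.996, 0.03, -0.084, 0.469], [0.084, 0.003, -0.996, 1.523], [0.0, 0.0, 0.0, 1.0]]
```

View pics/side1.png

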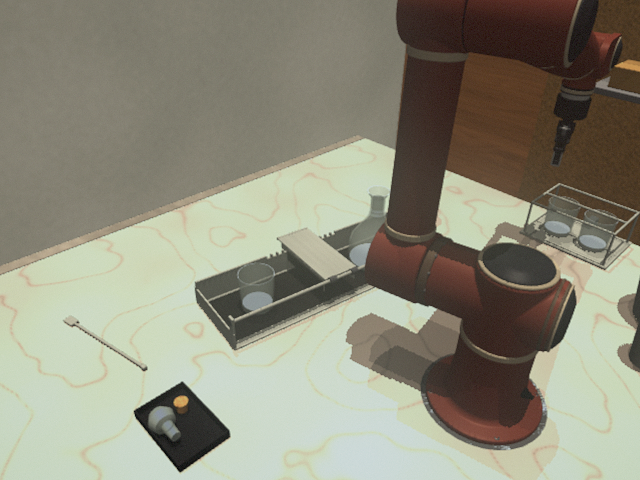

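View pics/top1.png

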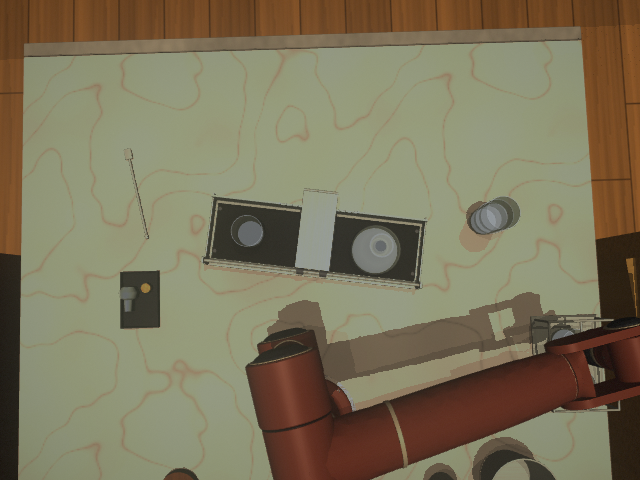

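The top view shows the keeper at about (317,230) with its lip at (320,190). The decanter is to its right at about (377,247), the tumbler to its left at (247,232), and the shelf around the lip is clear. Next I'll measure these points.

```bash
cat > h.py <<'E'
import numpy as np,cv2
def load(n):
    z=np.load(n+".npz");return z['im'],z['d'],z['K'],z['E']
def pts(d,K,E):
    v,u=np.mgrid[:d.shape[0],:d.shape[1]]
    c=np.stack([(u-K[2])/K[0]*d,(v-K[3])/K[1]*d,d],-1)
    return (c-E[:3,3])@E[:3,:3]
def onplane(u,v,z,K,E):
    r=E[:3,:3].T@np.array([(u-K[2])/K[0],(v-K[3])/K[1],1]);o=-E[:3,:3].T@E[:3,3]
    return o+r*(z-o[2])/r[2]
E
python3 - <<'E'
from h import *
im,d,K,E=load("top");P=pts(d,K,E);np.set_printoptions(precision=4,suppress=True,linewidth=200)
Z=P[...,2];print("shelf z",np.median(Z[120:170,180:400]))
reg=np.zeros(Z.shape,bool);reg[180:280,285:345]=1
m=(reg&(Z>.055)&(Z<.09)&(im.min(2)>110)).astype(np.uint8);m=cv2.morphologyEx(m,cv2.MORPH_OPEN,np.ones((5,5)))
p=P[m>0];print("keeper n",len(p),p.mean(0),cv2.minAreaRect(p[:,:2].astype(np.float32)),"rect pts",cv2.boxPoints(cv2.minAreaRect(p[:,:2].astype(np.float32))))
print("z by row",[(r,Z[r,318].round(3)) for r in range(186,275,6)])
for n,(u,v) in dict(dec=(377,247),tum=(247,232),stack=(490,216)).items():
    q=P[v-26:v+27,u-26:u+27];print(n,"zmax",q[...,2].max(), [int(x) for x in np.histogram(q[...,2],np.arange(-.01,.22,.01))[0]])
for uv in [(213,197),(425,221)]:print(onplane(*uv,.064,K,E))
c=cv2.resize(im[180:300,195:435],None,fx=3.3,fy=3.3,interpolation=cv2.INTER_CUBIC);cv2.imwrite("pics/c1.png",c[:,:,::-1])
E
```

```text
shelf z 2.495543743703471e-05
keeper n 2593 [ 0.4909 -0.0248  0.0716] ((0.491219162940979, -0.024849116802215576), (0.08877550065517426, 0.20121729373931885), 81.80431365966797) rect pts [[ 0.3853 -0.0544]
 [ 0.5845 -0.0831]
 [ 0.5971  0.0047]
 [ 0.398   0.0334]]
z by row [(186, np.float64(0.001)), (192, np.float64(0.08)), (198, np.float64(0.072)), (204, np.float64(0.071)), (210, np.float64(0.075)), (216, np.float64(0.067)), (222, np.float64(0.074)), (228, np.float64(0.074)), (234, np.float64(0.076)), (240, np.float64(0.068)), (246, np.float64(0.072)), (252, np.float64(0.075)), (258, np.float64(0.074)), (264, np.float64(0.07)), (270, np.float64(-0.001))]
dec zmax 1.5566079361668885 [85, 731, 103, 6, 10, 7, 55, 121, 232, 298, 282, 219, 160, 96, 15, 0, 2, 6, 5, 57, 145, 170]
tum zmax 1.5566079361668885 [147, 1700, 515, 90, 36, 40, 40, 46, 33, 50, 97, 2, 0, 0, 0, 0, 0, 0, 0, 0, 0, 0]
stack zmax 1.5566079361668885 [787, 603, 22, 23, 21, 22, 25, 15, 23, 60, 39, 159, 306, 82, 109, 107, 83, 90, 70, 116, 27, 0]
[0.5869 0.2423 0.064 ]
[ 0.5071 -0.309   0.064 ]
```

View pics/c1.png

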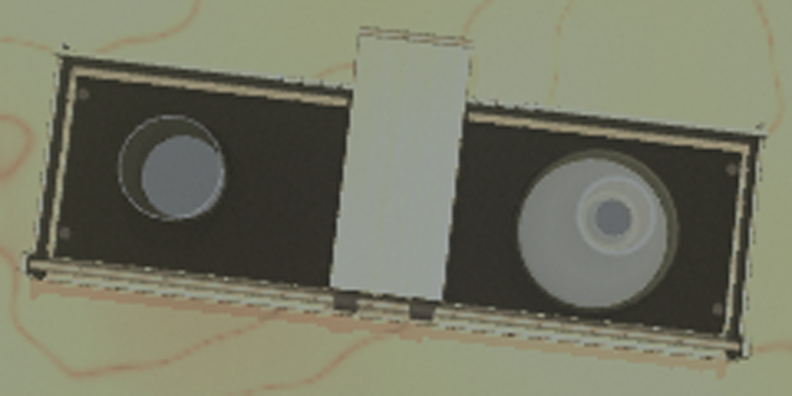

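Run:
```python
from h import *
im,d,K,E=load("top");P=pts(d,K,E);np.set_printoptions(precision=4,suppress=True,linewidth=200)
px=lambda u,v:((u+.5)/3.3-.5+195,(v+.5)/3.3-.5+180)
g=cv2.cvtColor(im,cv2.COLOR_RGB2GRAY)
# keeper plate corners by crop pixel, z=.075
C={k:onplane(*px(*uv),z,K,E) for k,uv,z in [("FL",(358,30),.073),("FR",(472,42),.073),("BL",(331,286),.075),("BR",(443,299),.075),("railL",(66,58),.064),("railR",(762,133),.064),("rodL",(35,262),.07),("rodR",(740,346),.07)]}
for k in C:print(k,C[k])
a=C["railR"]-C["railL"];a2=C["rodR"]-C["rodL"];k1=C["FR"]+C["BR"]-C["FL"]-C["BL"]
for w in(a,a2,k1):print("yaw deg",np.degrees(np.arctan2(-w[0],-w[1])),np.linalg.norm(w[:2]))
th=np.mean([np.arctan2(-w[0],-w[1]) for w in(a,a2)]);hy=np.array([-np.sin(th),-np.cos(th)]);f=np.array([np.cos(th),-np.sin(th)])
org=(C["railL"]+C["railR"])/2; print("railmid",org,"hy",hy,"f",f)
km=sum(C[k] for k in("FL","FR","BL","BR"))/4;fm=(C["FL"]+C["FR"])/2
print("keeper y rel holder mid",(km-org)[:2]@hy,(fm-org)[:2]@hy,"lip fwd of rail",(fm-org)[:2]@f, "lip",fm)
for name,uv,r,z in [("mouth",(616,215),0,.203),("body",(598,229),80,.05),("bright",(593,229),75,.057),("foot tum rim",(172,167),53,.095)]:
    p=onplane(*px(*uv),z,K,E);q=onplane(*px(uv[0]+r,uv[1]),z,K,E);print(name,p,"diam",2*np.linalg.norm(p-q),"dy from keeper",(p-km)[:2]@hy,"fwd",(p-km)[:2]@f)
# side-view/top depth: decanter shoulder points
q=P[222:278,350:405].reshape(-1,3)
for lo,hi in((.07,.09),(.09,.12),(.17,.215)):
    s=q[(q[:,2]>lo)&(q[:,2]<hi)];s=s[(np.hypot(*(s[:,:2]-[.44,-.16]).T)<.09)];print(lo,len(s),np.median(s,0),s.min(0),s.max(0))
```

```text
FL [0.6    0.0056 0.073 ]
FR [ 0.5877 -0.084   0.073 ]
BL [0.3988 0.032  0.075 ]
BR [ 0.3861 -0.0549  0.075 ]
railL [0.5861 0.238  0.064 ]
railR [ 0.5098 -0.3106  0.064 ]
rodL [0.4246 0.2634 0.07  ]
rodR [ 0.3428 -0.2849  0.07  ]
yaw deg 7.927828725066355 0.5538417678675658
yaw deg 8.47944379667363 0.55440900857009
yaw deg 8.057415989782212 0.17817689737373354
railmid [ 0.548  -0.0363  0.064 ] hy [-0.1427 -0.9898] f [ 0.9898 -0.1427]
keeper y rel holder mid -0.00301314522411476 -0.003669544452067993 lip fwd of rail 0.04583064627765405 lip [ 0.5938 -0.0392  0.073 ]
mouth [ 0.4382 -0.1788  0.203 ] diam 0.0 dy from keeper 0.15972520996109385 fwd -0.032490247838534686
body [ 0.4387 -0.1798  0.05  ] diam 0.12683509038899407 dy from keeper 0.16061401912670953 fwd -0.031849470737623384
bright [ 0.4383 -0.1752  0.057 ] diam 0.11836055485781083 dy from keeper 0.1561176629669363 fwd -0.032847052346724206
foot tum rim [0.4935 0.1515 0.095 ] diam 0.08194973460313941 dy from keeper -0.17503171142006516 fwd -0.024874561479058633
0.07 551 [ 0.425  -0.1633  0.0806] [ 0.366  -0.2378  0.07  ] [ 0.4996 -0.1084  0.09  ]
0.09 661 [ 0.4273 -0.1641  0.1018] [ 0.385  -0.2294  0.09  ] [ 0.4898 -0.1275  0.12  ]
0.17 377 [ 0.4396 -0.1813  0.1992] [ 0.4114 -0.2066  0.1721] [ 0.4663 -0.1516  0.2099]
```

Run:
```python
from h import *
from station import ctrl
im=load("side")[0][60:175,530:640]
w,_=ctrl.get_image("wrist");c=ctrl.get_calibration("wrist");print(np.round(c['extrinsics'],3).tolist(),c['fx'])
a=cv2.resize(im,(360,376),interpolation=cv2.INTER_CUBIC);b=cv2.resize(w,(500,376))[:, :440]
cv2.imwrite("pics/g1.png",np.hstack([a,cv2.resize(w,(440,376))])[:,:,::-1])
```

```text
[[0.327, -0.945, -0.001, -0.624], [-0.908, -0.314, 0.275, -0.035], [-0.261, -0.089, -0.961, 0.379], [0.0, 0.0, 0.0, 1.0]] 427.4626922445968
```

View pics/g1.png

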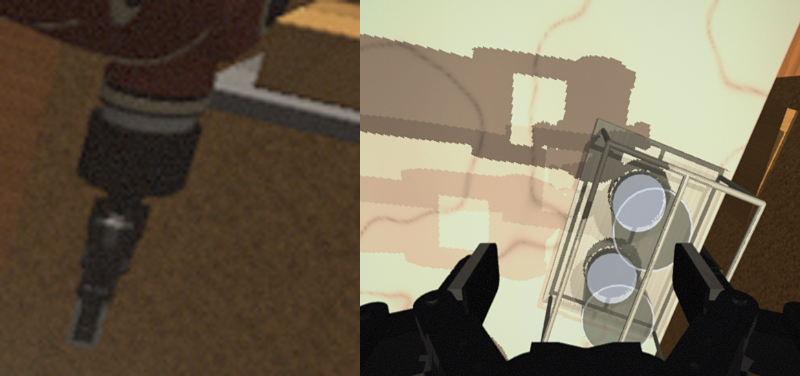

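```bash
python3 -m crank '0 0 0 0;0 0 0 0;0 0 0 0;0 0 0 0;0 0 0 0' 0; python3 -m crank --help 2>&1 | head -20
```

```text
t: 0.57
tool_pos: [0.2042, -0.5907, 0.2065]
tool_rot: [3.098, 0.52, 0.0]
contact_force: [0.4, 0.2, 0.0]
opening: 0.0253
grip_force: 0.0
schema error: expected rows of numbers
```

```bash
for i in 1; do python3 -m crank '0 0 .07 0;0 0 .07 0;.05 .062 .05 -.031;.05 .062 0 -.031;.05 .062 0 -.031'
python3 -m crank '.05 .062 0 -.031;.05 .062 0 -.031;.05 .062 0 -.031;.05 .062 0 -.031;.05 .062 0 -.031'
python3 -m crank '.05 .062 0 -.031;.05 .062 0 -.031;.05 .062 0 0;.05 .062 0 0;.05 .062 0 0'; python3 -m crank '.05 .062 0 0;.05 .062 0 0;.05 .062 0 0;.05 .062 0 0;0 0 0 0'; done
```

```text
t: 0.98
tool_pos: [0.277, -0.5016, 0.3018]
tool_rot: [3.124, 0.286, 0.003]
contact_force: [1.8, 0.1, -1.2]
opening: -0.0002
grip_force: 0.0
t: 1.4
tool_pos: [0.4022, -0.3446, 0.299]
tool_rot: [3.14, -0.093, 0.001]
contact_force: [-0.1, -1.2, 0.1]
opening: -0.0001
grip_force: 0.0
t: 1.82
tool_pos: [0.5273, -0.1894, 0.299]
tool_rot: [3.132, -0.242, 0.001]
contact_force: [0.6, -1.2, -0.4]
opening: 0.0
grip_force: 0.0
t: 2.23
tool_pos: [0.629, -0.0618, 0.2978]
tool_rot: [-3.13, 0.232, -0.0]
contact_force: [-1.0, 0.2, -0.9]
opening: 0.0001
grip_force: 0.0
```

```bash
cat > snap.py <<'E'
import sys;from h import *
from station import ctrl
n,f=sys.argv[1:3];c=ctrl.get_calibration(n);im,d=ctrl.get_image(n)
np.savez(f+".npz",im=im,d=d,K=np.array([c['fx'],c['fy'],c['cx'],c['cy']]),E=c['extrinsics']);cv2.imwrite(f"pics/{f}.png",im[:,:,::-1])
E
python3 snap.py wrist w1
```

```text
(no output)
```

View pics/w1.png

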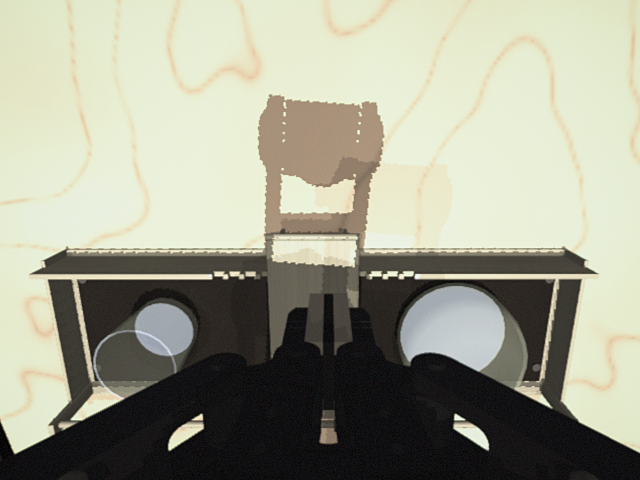

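The wrist view is centred on the keeper. The lip edge lies at row ~236, cols 267–357, and the notch groups are visible at cols 213–262 and 367–415. The decanter body spans cols ~399–527.

Run:
```python
from h import *
im,d,K,E=load("w1");np.set_printoptions(precision=4,suppress=True)
f=np.array([.9898,-.1427]);hy=np.array([-.1427,-.9898])
def s(n,u,v,z):
    p=onplane(u,v,z,K,E);print(n,p,"hy %.4f f %.4f"%(p[:2]@hy,p[:2]@f))
s("lipL",267,236,.073);s("lipR",358,236,.073);s("railL",47,272,.064);s("railR",583,272,.064);s("notch L first",213,274,.064);s("notchR last",415,274,.064)
s("decL",399,328,.015);s("decR",527,352,.057);s("discL",400,330,.007);s("discR",505,330,.007)
s("postTL",66,250,.064);s("postTR",566,250,.064)
P=pts(d,K,E);print("lip z",np.median(P[240:256,275:350,2]),"shelf",np.median(P[60:90,450:600,2]))
g=cv2.cvtColor(im,cv2.COLOR_RGB2GRAY)
for r in(272,273,274,275):print(r,g[r,205:270].tolist(),g[r,355:425].tolist())
cv2.imwrite("pics/w1c.png",cv2.resize(im[220:400,200:560],None,fx=2.2,fy=2.2,interpolation=cv2.INTER_CUBIC)[:,:,::-1])
```

```text
lipL [0.6009 0.0026 0.073 ] hy -0.0883 f 0.5944
lipR [ 0.5882 -0.0831  0.073 ] hy -0.0017 f 0.5941
railL [0.5942 0.2288 0.064 ] hy -0.3112 f 0.5555
railR [ 0.5159 -0.3003  0.064 ] hy 0.2236 f 0.5535
notch L first [0.5679 0.0651 0.064 ] hy -0.1454 f 0.5528
notchR last [ 0.5383 -0.1346  0.064 ] hy 0.0564 f 0.5520
decL [ 0.4548 -0.1177  0.015 ] hy 0.0516 f 0.4669
decR [ 0.4292 -0.2463  0.057 ] hy 0.1826 f 0.4599
discL [ 0.4476 -0.1195  0.007 ] hy 0.0544 f 0.4601
discR [ 0.4295 -0.2425  0.007 ] hy 0.1788 f 0.4597
postTL [0.6136 0.2027 0.064 ] hy -0.2882 f 0.5784
postTR [ 0.5416 -0.2835  0.064 ] hy 0.2033 f 0.5765
lip z 0.0717521297075569 shelf 0.00017636898907450035
272 [63, 67, 63, 65, 64, 67, 66, 65, 109, 181, 221, 229, 226, 228, 227, 229, 228, 231, 204, 129, 64, 60, 61, 68, 152, 222, 231, 231, 229, 229, 229, 231, 230, 233, 195, 99, 52, 55, 55, 80, 140, 192, 203, 200, 200, 202, 200, 204, 204, 205, 166, 69, 57, 61, 61, 64, 70, 87, 99, 99, 95, 92, 86, 96, 97] [101, 100, 98, 86, 85, 113, 128, 127, 133, 133, 125, 97, 67, 61, 57, 77, 174, 242, 238, 236, 236, 236, 237, 236, 239, 216, 140, 82
[... 1435 characters left out ...]
237, 236, 236, 220, 209, 210, 208, 208]
275 [231, 232, 235, 239, 243, 248, 224, 121, 84, 174, 235, 243, 242, 240, 241, 242, 239, 235, 224, 229, 231, 236, 200, 95, 91, 180, 237, 243, 241, 233, 215, 215, 214, 206, 201, 204, 207, 209, 176, 89, 133, 196, 208, 216, 216, 216, 219, 217, 218, 214, 170, 97, 96, 99, 88, 64, 72, 87, 102, 99, 101, 93, 89, 92, 95] [104, 100, 95, 85, 78, 111, 138, 138, 138, 123, 96, 101, 114, 137, 195, 247, 244, 243, 244, 245, 245, 246, 245, 247, 248, 245, 189, 143, 217, 242, 240, 238, 241, 243, 245, 247, 247, 247, 246, 247, 249, 247, 183, 111, 198, 241, 239, 239, 240, 243, 246, 246, 247, 249, 247, 249, 245, 205, 109, 108, 207, 245, 244, 246, 244, 234, 228, 225, 226, 227]
```

View pics/w1c.png

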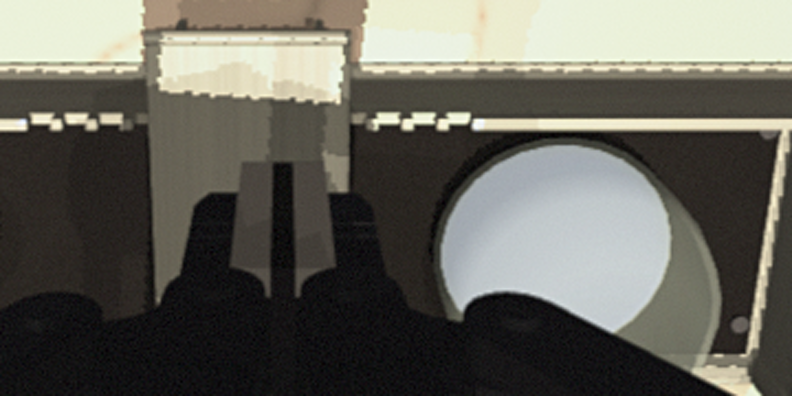

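Keeper middle is at hy -0.0445 and the decanter axis at hy 0.117, so 161.5 mm apart. That leaves 48.5 mm of travel, so the third notch (48 mm) should just fit. I'll descend in front of the lip, press the shut fingertips against its edge, and lift by friction, since this interface can't tilt the tool to hook it.

```bash
python3 -m crank '.005 .032 -.06 0;0 0 -.075 0;0 0 -.075 0;0 0 -.075 0;0 0 -.075 0' 0 100 
python3 -m crank '0 0 -.075 0;0 0 -.071 0;0 0 0 0;-.018 .0026 0 0;-.018 .0026 0 0'
python3 -m crank '-.004 .0006 0 0;-.004 .0006 0 0;-.004 .0006 0 0;0 0 0 0;0 0 0 0'
```

```text
t: 2.7
tool_pos: [0.6284, -0.0521, 0.1175]
tool_rot: [3.132, -0.243, 0.001]
contact_force: [2.0, -0.4, -0.8]
opening: -0.0
grip_force: 0.0
t: 3.12
tool_pos: [0.6118, -0.0494, 0.0481]
tool_rot: [3.132, -0.243, 0.005]
contact_force: [0.3, 0.9, 1.4]
opening: -0.0004
grip_force: 0.0
t: 3.53
tool_pos: [0.6054, -0.0478, 0.0468]
tool_rot: [3.132, -0.242, 0.003]
contact_force: [-0.4, 0.5, 0.1]
opening: -0.0001
grip_force: 0.0
```

```bash
python3 -m crank '-.004 .0006 0 0;-.003 .0004 0 0;0 0 0 0;0 0 0 0;0 0 0 0'; python3 -m crank '-.003 .0004 0 0;-.003 .0004 0 0;0 0 0 0;0 0 0 0;0 0 0 0'
```

```text
t: 3.95
tool_pos: [0.6026, -0.0474, 0.0464]
tool_rot: [3.132, -0.242, 0.004]
contact_force: [4.5, -0.6, 1.8]
opening: -0.0
grip_force: 2.1
t: 4.37
tool_pos: [0.6005, -0.0473, 0.0475]
tool_rot: [3.132, -0.242, 0.007]
contact_force: [3.8, -0.8, 4.4]
opening: 0.0
grip_force: 2.7
```

```bash
python3 -m crank '-.003 .0004 0 0;-.003 .0004 0 0;0 0 0 0;0 0 0 0;0 0 0 0'; python3 snap.py wrist w2
```

```text
t: 4.78
tool_pos: [0.5973, -0.0468, 0.0478]
tool_rot: [3.132, -0.242, 0.007]
contact_force: [3.6, -0.0, 6.4]
opening: -0.0
grip_force: 3.1
```

View pics/w2.png

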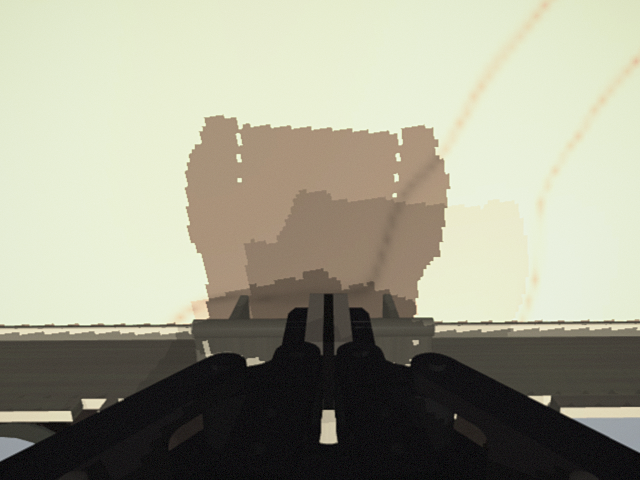

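The wrist view shows the fingertips at (328,295–340) in front of the lip, between the two ribs at cols 240 and 388. Next I'll measure the lip's height.

Run:
```python
from h import *
im,d,K,E=load("w2");P=pts(d,K,E);np.set_printoptions(precision=4,suppress=True)
f=np.array([.9898,-.1427])
for u in(215,270,410,425):
    for v in range(316,352,4):
        p=P[v,u];print(u,v,"f %.4f z %.4f"%(p[:2]@f,p[2]),end=" | ")
    print()
for v in (296,310,325):print(P[v,315],P[v,340])
```

```text
215 316 f 0.5646 z 0.0002 | 215 320 f 0.5965 z 0.0703 | 215 324 f 0.5953 z 0.0712 | 215 328 f 0.5941 z 0.0720 | 215 332 f 0.5932 z 0.0734 | 215 336 f 0.5909 z 0.0721 | 215 340 f 0.5890 z 0.0717 | 215 344 f 0.5876 z 0.0722 | 215 348 f 0.5850 z 0.0706 | 
270 316 f 0.5644 z 0.0005 | 270 320 f 0.5961 z 0.0699 | 270 324 f 0.5952 z 0.0715 | 270 328 f 0.5943 z 0.0727 | 270 332 f 0.5925 z 0.0725 | 270 336 f 0.5905 z 0.0718 | 270 340 f 0.5887 z 0.0715 | 270 344 f 0.5869 z 0.0713 | 270 348 f 0.5858 z 0.0724 | 
410 316 f 0.5630 z -0.0006 | 410 320 f 0.5962 z 0.0713 | 410 324 f 0.5947 z 0.0716 | 410 328 f 0.5944 z 0.0741 | 410 332 f 0.5921 z 0.0729 | 410 336 f 0.5896 z 0.0713 | 410 340 f 0.5878 z 0.0711 | 410 344 f 0.5863 z 0.0713 | 410 348 f 0.5850 z 0.0720 | 
425 316 f 0.5630 z -0.0004 | 425 320 f 0.5957 z 0.0705 | 425 324 f 0.5949 z 0.0721 | 425 328 f 0.5940 z 0.0734 | 425 332 f 0.5921 z 0.0729 | 425 336 f 0.5896 z 0.0714 | 425 340 f 0.5876 z 0.0707 | 425 344 f 0.5865 z 0.0718 | 425 348 f 0.5844 z 0.0710 | 
[ 0.6098 -0.0433  0.0796] [ 0.6079 -0.0518  0.0785]
[ 0.6094 -0.0436  0.0902] [ 0.6088 -0.0515  0.0916]
[ 0.6097 -0.044   0.1014] [ 0.6081 -0.0512  0.1003]
```

Run:
```python
from h import *
from station import ctrl
np.set_printoptions(precision=4,suppress=True)
o=ctrl.get_obs();T=np.array(o['tool_pos']);im,d,K,E=load("w2");print(T,"cam",-E[:3,:3].T@E[:3,3],"wr",o['wrist_torque'],o['contact_force'])
f=np.array([.9898,-.1427,0])
for df,dz in((0,0),(.011,0),(.011,.03),(-.011,0)):
    c=E[:3,:3]@(T+f*df+[0,0,dz])+E[:3,3];print(df,dz,c[:2]/c[2]*K[:2]+K[2:],c[2])
print(d[294:340:6,315])
```

```text
[ 0.5973 -0.0469  0.0478] cam [ 0.6665 -0.0566  0.2157] wr [-0.0073 -0.5868  0.0532] [ 3.9713 -0.9396  5.6517]
0 0 [330.1764 292.0737] 0.18050281561695
0.011 0 [329.9211 267.4437] 0.17751768728817538
0.011 0.03 [330.3385 296.0438] 0.14864348287667073
-0.011 0 [330.4233 315.9023] 0.18348794394572465
[0.1482 0.1438 0.1401 0.1341 0.1315 0.1282 0.1239 0.1196]
```

```bash
python3 snap.py side s2
python3 - <<'E'
from h import *
from station import ctrl
T=np.array(ctrl.get_obs()['tool_pos']);im,d,K,E=load("s2")
def pr(p):
    c=E[:3,:3]@p+E[:3,3];return c[:2]/c[2]*K[:2]+K[2:]
print(pr(T),pr(T+[0,0,.03]))
x,y=pr(T).astype(int);x0,y0=x-45,y-80
c=cv2.resize(im[y0:y0+120,x0:x0+120],(600,600),interpolation=cv2.INTER_CUBIC)
for dz in(0,.03):
    q=((pr(T+[0,0,dz])-[x0,y0]+.5)*5).astype(int);cv2.circle(c,(int(q[0]),int(q[1])),4,(255,0,0),1)
cv2.imwrite("pics/s2c.png",c[:,:,::-1])
E
```

```text
[291.86835562 238.62888104] [291.77254894 228.73081709]
```

View pics/s2c.png

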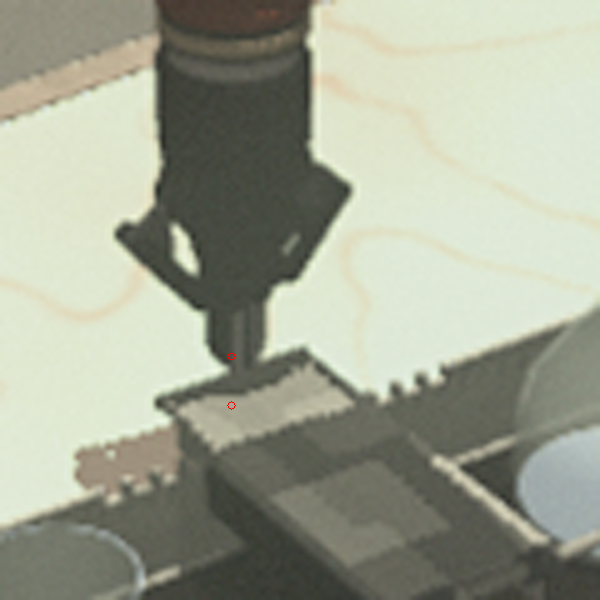

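```bash
python3 -m crank '0 0 .004 0;0 0 .004 0;0 0 0 0;0 0 0 0;0 0 0 0';python3 -m crank '0 0 .004 0;0 0 .004 0;0 0 0 0;0 0 0 0;0 0 0 0'
python3 - <<'E'
from station import ctrl
from h import *
f=np.array([.9898,-.1427])
c=ctrl.get_calibration("wrist");K=[c['fx'],c['fy'],c['cx'],c['cy']];im,d=ctrl.get_image("wrist");P=pts(d,K,c['extrinsics'])
for v in range(316,352,4):
    p=P[v,270];print(v,"f %.4f z %.4f"%(p[:2]@f,p[2]),end=" | ")
print(P[300,315])
E
```

```text
t: 5.3
tool_pos: [0.5944, -0.0462, 0.0487]
tool_rot: [-3.132, 0.242, 0.003]
contact_force: [-0.3, 0.6, -0.1]
opening: -0.0001
grip_force: 0.0
t: 5.72
tool_pos: [0.5954, -0.0464, 0.0537]
tool_rot: [3.132, -0.242, 0.0]
contact_force: [0.2, -0.5, 0.8]
opening: 0.0001
grip_force: 0.0
316 f 0.5942 z 0.0724 | 320 f 0.5934 z 0.0741 | 324 f 0.5909 z 0.0725 | 328 f 0.5885 z 0.0712 | 332 f 0.5870 z 0.0715 | 336 f 0.5854 z 0.0718 | 340 f 0.5835 z 0.0714 | 344 f 0.5819 z 0.0718 | 348 f 0.5801 z 0.0717 | [ 0.60828431 -0.04311563  0.08964438]
```

The contact force vanished as soon as I lifted, and the depth data puts the fingertips about 27 mm above the reported TCP. So the tips were resting on top of the lip. I'll back off, go lower, and press again.

```bash
python3 -m crank '.02 -.003 .005 0;.02 -.003 0 0;0 0 -.04 0;0 0 -.037 0;0 0 0 0';python3 -m crank '-.008 .001 0 0;-.004 .0006 0 0;-.004 .0006 0 0;0 0 0 0;0 0 0 0';python3 -m crank '-.003 .0004 0 0;-.003 .0004 0 0;0 0 0 0;0 0 0 0;0 0 0 0'
```

```text
t: 6.18
tool_pos: [0.6128, -0.049, 0.0136]
tool_rot: [-3.131, 0.242, 0.011]
contact_force: [-1.2, -0.4, -0.4]
opening: -0.0004
grip_force: 0.0
t: 6.6
tool_pos: [0.6079, -0.0484, 0.0188]
tool_rot: [3.132, -0.242, 0.003]
contact_force: [-0.3, 0.4, 0.1]
opening: -0.0002
grip_force: 0.0
t: 7.02
tool_pos: [0.6057, -0.0482, 0.0185]
tool_rot: [3.132, -0.242, 0.005]
contact_force: [5.5, -1.0, -0.2]
opening: 0.0003
grip_force: 2.6
```

```bash
python3 -m crank '-.003 .0004 0 0;-.003 .0004 0 0;0 0 0 0;0 0 0 0;0 0 0 0'
```

```text
t: 7.43
tool_pos: [0.6058, -0.0484, 0.0198]
tool_rot: [3.131, -0.242, 0.017]
contact_force: [12.8, -1.7, -2.2]
opening: 0.0001
grip_force: 6.3
```

```bash
python3 -m crank '-.004 .0006 0 0;-.004 .0006 0 0;0 0 0 0;0 0 0 0;0 0 0 0'; python3 -m crank '0 0 .004 0;0 0 .004 0;0 0 .004 0;0 0 0 0;0 0 0 0'
```

```text
t: 7.85
tool_pos: [0.606, -0.0487, 0.0222]
tool_rot: [3.13, -0.243, 0.032]
contact_force: [20.8, -2.6, -1.5]
opening: -0.0002
grip_force: 10.4
t: 8.27
tool_pos: [0.6058, -0.0486, 0.0283]
tool_rot: [3.13, -0.243, 0.031]
contact_force: [19.9, -2.2, -2.0]
opening: 0.0003
grip_force: 10.1
```

```bash
cat > lip.py <<'E'
from station import ctrl
from h import *
import sys
f=np.array([.9898,-.1427]);hy=np.array([-.1427,-.9898])
c=ctrl.get_calibration("wrist");im,d=ctrl.get_image("wrist");K=np.array([c['fx'],c['fy'],c['cx'],c['cy']]);E=c['extrinsics'];np.savez("wl.npz",im=im,d=d,K=K,E=E)
P=pts(d,K,E);F=P[...,:2]@f;H=P[...,:2]@hy;Z=P[...,2]
m=(F>.575)&(F<.592)&(Z>.06)&(Z<.12)&(d>.05);m[:,290:370]=0
m=cv2.morphologyEx(m.astype(np.uint8),cv2.MORPH_OPEN,np.ones((3,3)))>0
if m.sum():print("lip z med %.4f  n %d  hy %.4f..%.4f mid %.4f"%(np.median(Z[m]),m.sum(),*np.percentile(H[m],[1,99]),np.percentile(H[m],[1,99]).mean()))
cv2.imwrite(f"pics/{sys.argv[1]}.png",im[:,:,::-1])
E
python3 lip.py l1; python3 -m crank '0 0 .004 0;0 0 .004 0;0 0 .004 0;0 0 .004 0;0 0 0 0';python3 lip.py l2
```

```text
lip z med 0.0806  n 475  hy -0.0898..-0.0794 mid -0.0846
t: 8.73
tool_pos: [0.6053, -0.0485, 0.0364]
tool_rot: [3.13, -0.242, 0.03]
contact_force: [18.7, -2.8, 0.2]
opening: -0.0002
grip_force: 9.5
lip z med 0.0882  n 457  hy -0.0899..-0.0155 mid -0.0527
```

The lip is 16.5 mm up, so the pin is clear of the notch. Next is the slide towards the decanter.

```bash
python3 -m crank '-.0006 -.004 0 0;-.0011 -.008 0 0;-.0011 -.008 0 0;-.0011 -.008 0 0;-.0006 -.004 0 0';python3 lip.py l3
```

```text
t: 9.2
tool_pos: [0.6029, -0.0649, 0.036]
tool_rot: [3.13, -0.243, 0.029]
contact_force: [18.8, -2.2, -0.9]
opening: 0.0001
grip_force: 9.6
lip z med 0.0878  n 450  hy -0.0735..-0.0630 mid -0.0683
```

```bash
python3 -m crank '-.0011 -.008 0 0;-.0011 -.008 0 0;-.0011 -.008 0 0;-.0011 -.008 0 0;-.0011 -.008 0 0';python3 lip.py l4;python3 -m crank '-.0006 -.004 0 0;0 0 0 0;0 0 0 0;0 0 0 0;0 0 0 0';python3 lip.py l5;python3 snap.py top t5
python3 - <<'E'
import numpy as np;from station import ctrl
print(np.array(ctrl.get_obs()['tool_pos'])@[-.1427,-.9898,0])
E
```

```text
t: 9.67
tool_pos: [0.6, -0.0847, 0.0359]
tool_rot: [3.13, -0.243, 0.029]
contact_force: [18.6, -2.4, -1.2]
opening: -0.0001
grip_force: 9.4
lip z med 0.0877  n 457  hy -0.0533..0.0209 mid -0.0162
t: 10.13
tool_pos: [0.5997, -0.0868, 0.0359]
tool_rot: [3.13, -0.242, 0.029]
contact_force: [18.8, -2.6, -1.9]
opening: 0.0002
grip_force: 9.4
lip z med 0.0877  n 430  hy -0.0509..-0.0408 mid -0.0458
0.0003447709792294279
```

View pics/l5.png

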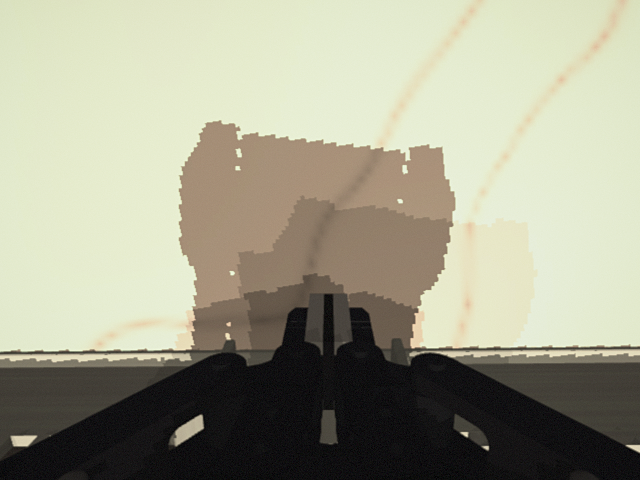

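The lip is held up and following the fingers, with 39 mm travelled; the decanter is hidden in this view. I'll creep the last 8 mm and watch the lateral force.

```bash
python3 -m crank '-.0006 -.004 0 0;-.0006 -.004 0 0;-.0003 -.003 0 0;0 0 0 0;0 0 0 0';python3 -m crank '-.0003 -.002 0 0;-.0002 -.0015 0 0;0 0 0 0;0 0 0 0;0 0 0 0';python3 lip.py l6
python3 - <<'E'
import numpy as np;from station import ctrl
o=ctrl.get_obs();hy=[-.1427,-.9898,0];print(np.array(o['tool_pos'])@hy,np.array(o['contact_force'])@hy)
E
```

```text
t: 10.65
tool_pos: [0.5989, -0.0922, 0.0359]
tool_rot: [3.13, -0.243, 0.029]
contact_force: [19.2, -2.8, -1.0]
opening: -0.0001
grip_force: 9.4
t: 11.07
tool_pos: [0.5986, -0.0938, 0.0358]
tool_rot: [3.13, -0.242, 0.028]
contact_force: [19.4, -2.9, -1.9]
opening: -0.0001
grip_force: 9.4
lip z med 0.0876  n 450  hy -0.0438..0.0303 mid -0.0067
0.007455097912092742 -0.5758833718776528
```

```bash
python3 -m crank '-.0002 -.0015 0 0;-.0002 -.0015 0 0;0 0 0 0;0 0 0 0;0 0 0 0';python3 lip.py l7
python3 - <<'E'
import numpy as np;from station import ctrl
o=ctrl.get_obs();hy=[-.1427,-.9898,0];print(np.array(o['tool_pos'])@hy,np.array(o['contact_force'])@hy)
E
```

```text
t: 11.53
tool_pos: [0.5984, -0.095, 0.0358]
tool_rot: [3.13, -0.243, 0.028]
contact_force: [18.9, -1.4, -1.7]
opening: -0.0001
grip_force: 9.3
lip z med 0.0876  n 452  hy -0.0431..-0.0324 mid -0.0377
0.00861296937858104 -1.065102678948232
```

```bash
python3 -m crank '0 0 -.004 0;0 0 -.004 0;0 0 -.004 0;0 0 -.004 0;0 0 0 0';python3 lip.py l8;python3 -m crank '0 0 -.004 0;0 0 -.004 0;0 0 -.004 0;0 0 -.004 0;0 0 0 0';python3 lip.py l9
```

```text
t: 12.0
tool_pos: [0.5989, -0.0951, 0.0277]
tool_rot: [3.13, -0.243, 0.03]
contact_force: [19.4, -2.1, -1.6]
opening: -0.0
grip_force: 10.0
lip z med 0.0800  n 475  hy -0.0429..-0.0323 mid -0.0376
t: 12.47
tool_pos: [0.5991, -0.0951, 0.0196]
tool_rot: [3.13, -0.243, 0.031]
contact_force: [20.4, -2.1, -2.6]
opening: -0.0
grip_force: 10.2
lip z med 0.0726  n 494  hy -0.0430..-0.0322 mid -0.0376
```

```bash
python3 -m crank '0 0 -.004 0;0 0 -.002 0;0 0 0 0;0 0 0 0;0 0 0 0';python3 lip.py l10;python3 -m crank '.008 -.0012 0 0;.008 -.0012 0 0;.02 -.003 0 0;.04 -.006 0 0;0 0 0 0';python3 -m crank '0 0 .07 0;0 0 .07 0;0 0 .07 0;0 0 .07 0;0 0 0 0';python3 lip.py l11; python3 snap.py top t6; python3 snap.py wrist w6
python3 - <<'E'
from h import *
import cv2
a=load("top")[0][170:300,190:440];b=load("t6")[0][170:300,190:440];w=load("w6")[0]
cv2.imwrite("pics/f.png",np.vstack([np.hstack([cv2.resize(x,(400,208),interpolation=cv2.INTER_CUBIC) for x in(a,b)]),cv2.resize(w[150:390],(800,300))])[:,:,::-1])
E
```

```text
t: 12.93
tool_pos: [0.5992, -0.0952, 0.0183]
tool_rot: [3.13, -0.243, 0.03]
contact_force: [15.8, -1.1, 5.6]
opening: 0.0003
grip_force: 8.1
lip z med 0.0715  n 507  hy -0.0433..-0.0320 mid -0.0376
t: 13.4
tool_pos: [0.6296, -0.0996, 0.0119]
tool_rot: [-3.132, 0.242, 0.002]
contact_force: [-0.1, -0.2, 1.0]
opening: -0.0001
grip_force: 0.0
t: 13.82
tool_pos: [0.632, -0.1003, 0.1612]
tool_rot: [3.13, -0.242, 0.017]
contact_force: [1.4, -1.1, 1.5]
opening: -0.0001
grip_force: 0.0
lip z med 0.0718  n 1148  hy -0.0429..0.0459 mid 0.0015
```

View pics/f.png

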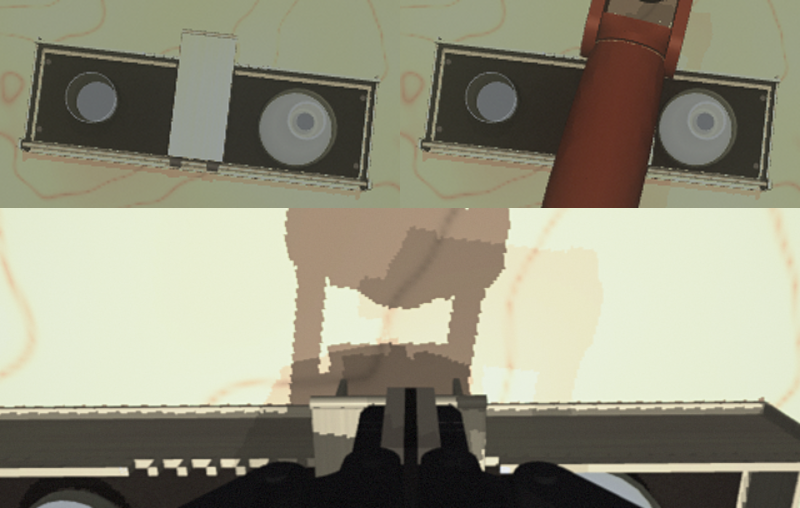

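The lip sits at its home height (71.8 mm, same as at the start). The keeper is about 47 mm along, in the third notch, and the decanter neck is at the same pixel before and after. Handing in.

```bash
python3 -m crank '.03 -.004 .06 0;.03 -.004 .06 0;0 0 0 0;0 0 0 0;0 0 0 0'; python3 -c "
from station import ctrl
print(ctrl.finish_job())"
```

```text
t: 14.38
tool_pos: [0.6573, -0.103, 0.2096]
tool_rot: [-3.131, 0.242, 0.008]
contact_force: [-0.7, -0.2, -0.3]
opening: -0.0001
grip_force: 0.0
the job is handed in; nothing more can be done
None
```

The keeper is down home in the third notch (48 mm) towards the decanter, the closest one it will go into; the images show the decanter and tumbler where they started, and the job was handed in at 14.4 s.

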